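# Lock the leaf plate with its push rivets

## Robot

A 6-joint arm with a two-finger parallel gripper is mounted at the origin on the work surface. World frame = base frame: x ahead of the robot, y to its left, z up, the work surface at z = 0. Lengths are in m, angles in rad, forces in N, time in s.
With the tool pointing down it reaches from about 0.2 to 0.875 m from the base axis. Payload 3.4 kg.
Tool frame: the origin (TCP) lies at the centre of the arm's flange, where the gripper is bolted on; the fingertips stand 199 mm ahead of it and the grasp point (between the pads) lies 180 mm ahead of it; z points along the fingers, y is the direction in which the jaws open and shut (so a half turn about z gives the same grasp; the last joint's range is limited). The gripper opens to 94 mm and grips with 3 to 60 N. Pads are 16 mm wide; open, the fingers measure 119 mm over their backs; the gripper's body (75 mm by 177 mm) begins 78 mm behind the grasp point.
Start: joints at [-1.258, 0.276, 1.505, -0, 1.361, -0.121], TCP at [0.242, -0.522, 0.405] pointing down, gripper open.
Joint ranges: [-2.89, 2.89], [-0.75, 2.08], [0.22, 2.7], [-1.18, 4.32], [0.11, 2.71], [-2.7, 2.7]. Speed limits (rad/s): [2.57, 2.57, 3.14, 3.14, 3.14, 3.14].

## Interface

Orientations are given as a rotation vector (axis times angle).
In Python, from rig import readout, eyes, sign_off, models gives the robot as it stands. The module is installed in compiled form; this text tells all that it offers.
- The arm moves only by the tool drive_tool, never from a script. Its argument "rows" is text: rows parted by semicolons, each of 6 numbers parted by spaces: the shift along the tool's x, y, z in m, then the turn, a rotation vector about the tool's x, y, z in rad. In form: tx ty tz wx wy wz; .... A call has exactly 8 rows; each row is the pose to reach, as a shift and turn from the pose commanded when the call began, along the tool's axes at that moment; what a row does not reach only later rows make up. A row lasts 1/8 s, in which the tool goes at most 62.5 mm and 10.7 degrees, less where a joint would pass 70% of its speed; a pose out of reach is approached as far as the arm can. A call with a gripper value outside its range is refused whole. "hand" is the finger opening in m, from 0 to 0.094, set as the call begins (left out, the last holds). The fingers move at their own pace and stop on an object; "newtons" is the grip in N (left out, the last holds). Time passes only in rows, so rows that repeat a pose let the fingers close, or fill a call up. It gives the time, the measured TCP pose, the force and the opening at its end, in the units of the state.
- readout.state(): the state, without advancing time (a new reading comes with each control period).
- eyes.read_camera(name): name is "side" or "top" or "wrist"; returns a dict with "pixels" (420x560x3 uint8, red, green, blue), "fx", "fy", "cx", "cy" (pixels), "D" ([k1, k2, p1, p2, k3] as OpenCV has them; the pictures are not rectified), "R" (3x3) and "t" (3): a world point X has camera coordinates R X + t. Camera axes: x right, y down, z forward; pixel columns grow to the right and rows downward; lengths in m; the calibration is good to about 2 mm. A picture is of the moment at which its call begins. There is no depth.
- sign_off(): hands the job in, once; it reports no verdict.
Trained networks look in the newest picture that a camera, given by its name, has taken for a name from the list of things; names that differ only in an ending like _2 or _b are one class to them, and where a whole thing is asked for, a point or a joint stands for the part that bears it (a point fixed in the world has none). Each returns a list of dicts, best first, with "conf" (0 to 1); they miss things now and then, are a little off and sometimes report something else, mostly with a low value. They report only what shows in the picture. A call takes as long as a camera call.
- models.spot_in(camera, label): "xyz" ([x, y, z] in m, in the coordinates of the camera as it stood for that picture, good to about 4 mm: the middle of the surface that is visible of it).
- models.tip_of(camera, label): "xyz" ([x, y, z] in m, in the coordinates of the camera as it stood for that picture, good to about 4 mm: a listed point, or the origin of a listed thing).
The state is a dict: "t": time; "q": joint angles; "qd": joint speeds; "tau": joint torques, N m; "tcp_pos": TCP position; "orientation": TCP orientation; "force": force on the tool from outside, world axes, zero at the start; "torque": the same for the moment, N m; "opening": finger opening in m.
Only numpy, scipy, OpenCV 4.12 (cv2) and the standard library are available. Lean on these libraries where they do the work, as an engineer would, in place of code of your own. Each camera call takes 0.05 s, during which the arm holds its last target. There are 200 camera calls.

## Task

The printing plate with the four leaf shapes is ready to print: lock it to its board by pushing the center pins of both of its plastic rivets down flush with the rivet heads. Leave the rivet pins of the other plate, the one with the round disc, standing up, as that plate still has to come off.

Things in the scene. Friction and masses are not known exactly. Their poses are not given: they have to be found in the camera images.
- leaf_plate_pin_a (a point): Centre of the top of the rivet pin at the +y end of the dark plate with four slim pale leaves (140 x 226 mm, 18 mm high on its fixed plywood board, rivets 170 mm apart). White pin 16 mm wide in a fixed head 34 mm wide, head top 23 mm above the table. Starts 9 to 13 mm proud; slides down against about 7 N friction and stays; at its stop the pin top is at 23.6 mm.
- leaf_plate_pin_b (a point): Centre of the top of the rivet pin at the -y end of the dark plate with four slim pale leaves (140 x 226 mm, 18 mm high on its fixed plywood board, rivets 170 mm apart). White pin 16 mm wide in a fixed head 34 mm wide, head top 23 mm above the table. Starts 9 to 13 mm proud; slides down against about 7 N friction and stays; at its stop the pin top is at 23.6 mm.
- disc_plate_pin_a (a point): Centre of the top of the rivet pin at the +y end of the other dark plate, same size, with one round pale disc 76 mm across. Pin and head as on the leaf plate (head top 23 mm above the table, pin 9 to 13 mm proud). Left standing.
- disc_plate_pin_b (a point): Centre of the top of the rivet pin at the -y end of the other dark plate, same size, with one round pale disc 76 mm across. Pin and head as on the leaf plate (head top 23 mm above the table, pin 9 to 13 mm proud). Left standing.

How it is judged:
By the outcome, as a careful person would: the job done as asked, in the order asked, and still so for the second after the job is handed in, with the robot touching nothing.
It also fails if it takes over 40 s, if anything falls off the work surface, if the arm or the gripper's body presses on something with over 40 N, if the wrist force passes 120 N, or if a joint passes its speed limit or range.

## Working session

There is one attempt and no reset: what is moved stays moved. The work goes in short steps, Python scripts to look and compute and a tool call to move; the robot and the scene stay as the last step left them, time stands still between calls to the robot, and variables do not carry over. Pictures are saved under pics/ and viewed, about 8 in all and at most 12, crops included, and the job is handed in when it is done.

Besides the shell and the picture viewer there is one more tool, called after "Call:" as a command line: name --argument value ..., lists and objects as JSON in quotes. drive_tool: Moves the arm, as the interface text tells. Its arguments: {"type":"object","properties":{"rows":{"type":"string"},"hand":{"type":"number"},"newtons":{"type":"number"}},"required":["rows"]}

```bash
mkdir -p pics
cat > h.py <<'E'
import numpy as np, cv2
from rig import readout, eyes, sign_off, models
def look(n,save=None):
    c=eyes.read_camera(n); 
    if save: cv2.imwrite('pics/'+save,c['pixels'][:,:,::-1])
    return c
def K(c): return np.array([[c['fx'],0,c['cx']],[0,c['fy'],c['cy']],[0,0,1.]])
def world(c,p): return np.array(c['R']).T@(np.array(p)-np.array(c['t']))
def proj(c,X): return cv2.projectPoints(np.array([X],float),cv2.Rodrigues(np.array(c['R']))[0],np.array(c['t'],float),K(c),np.array(c['D'],float))[0].ravel()
def ray(c,uv,z):
    n=cv2.undistortPoints(np.array([[uv]],float),K(c),np.array(c['D'],float)).ravel()
    R=np.array(c['R']);d=R.T@np.array([n[0],n[1],1]);o=-R.T@np.array(c['t']);return o+d*(z-o[2])/d[2]
E
python3 - <<'E'
from h import *
print(readout.state())
ims=[]
for n in ['top','side']:
    c=look(n); im=c['pixels'][:,:,::-1].copy(); ims.append(im); cv2.imwrite(f'pics/{n}0.png',im)
    for l in ['leaf_plate_pin_a','disc_plate_pin_a']:
        for f in ['tip_of','spot_in']:
            for d in getattr(models,f)(n,l):
                w=world(c,d['xyz']); print(n,l,f,round(d['conf'],2),w.round(4),proj(c,w).round(0))
E
```

```text
{'t': 0.0, 'q': array([-1.25797804e+00,  2.76612331e-01,  1.50609656e+00, -2.57062557e-08,
        1.36069834e+00, -1.21010049e-01]), 'qd': array([-0.00131757, -0.00116961,  0.00077735,  0.00201607, -0.0009433 ,
        0.00025885]), 'tau': array([-1.15409235e-03, -4.04583335e+01, -2.37225777e+01,  7.00368639e-02,
        3.48059891e-02, -1.26688565e-04]), 'tcp_pos': array([ 0.24162907, -0.52155102,  0.40380911]), 'orientation': array([-3.06620935e+00, -6.75735836e-01,  2.72821873e-04]), 'force': array([-0.1997637 , -0.81796476,  0.77522163]), 'torque': array([-0.03992465, -0.01629156, -0.06611489]), 'opening': 0.09405057587718552}
top leaf_plate_pin_a tip_of 0.54 [0.6099 0.273  0.0331] [148. 179.]
top leaf_plate_pin_a tip_of 0.37 [0.5466 0.1136 0.0358] [223. 207.]
top leaf_plate_pin_a spot_in 0.58 [0.549  0.1145 0.036 ] [222. 206.]
top leaf_plate_pin_a spot_in 0.47 [0.6081 0.2728 0.0311] [148. 180.]
top disc_plate_pin_a tip_of 0.48 [ 0.5877 -0.2442  0.0352] [390. 184.]
top disc_plate_pin_a tip_of 0.41 [ 0.5577 -0.0752  0.0338] [312. 200.]
top disc_plate_pin_a spot_in 0.59 [ 0.559 -0.079  0.039] [314. 199.]
top disc_plate_pin_a spot_in 0.37 [ 0.5843 -0.2469  0.0352] [392. 186.]
side leaf_plate_pin_a tip_of 0.65 [0.5509 0.1129 0.0323] [233. 245.]
side leaf_plate_pin_a tip_of 0.46 [0.6078 0.2738 0.0333] [146. 274.]
side disc_plate_pin_a tip_of 0.53 [ 0.5871 -0.2463  0.0343] [345. 146.]
side disc_plate_pin_a tip_of 0.39 [ 0.5684 -0.0741  0.0358] [297. 189.]
```

View pics/top0.png

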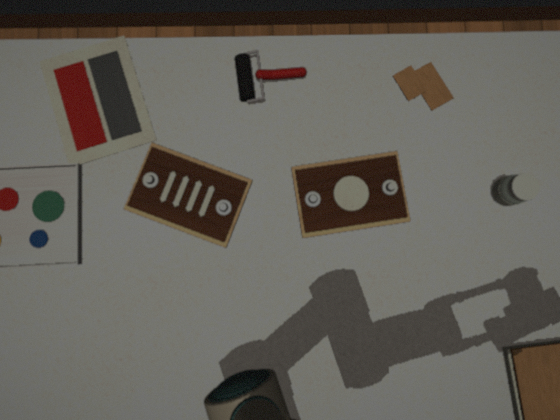

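View pics/side0.png

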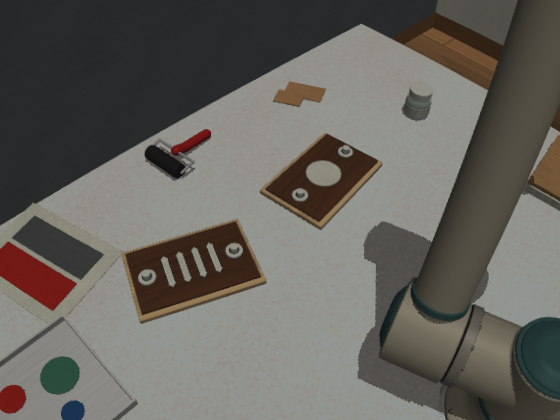

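The leaf plate is the left one: its pins are at about (148,180) and (222,207) in the top picture. They measure 170 mm apart at z≈33 mm, which matches the text. The disc plate is on the right. I'll go above the leaf plate next.

```bash
cat >> h.py <<'E'
def shift(goal):
    s=readout.state(); R=cv2.Rodrigues(s['orientation'])[0]
    print('t',round(s['t'],2),'tcp',s['tcp_pos'].round(4),'F',s['force'].round(1),'shift',(R.T@(np.array(goal)-s['tcp_pos'])).round(4))
E
python3 -c "
from h import *
shift([0.40,-0.15,0.40]);shift([0.54,0.115,0.34])"
```

```text
t 0.5 tcp [ 0.2417 -0.5218  0.4047] F [-0.2 -0.3  0.1] shift [ 0.2999 -0.2708  0.0046]
t 0.5 tcp [ 0.2417 -0.5218  0.4047] F [-0.2 -0.3  0.1] shift [ 0.5383 -0.4524  0.0646]
```

Call:
drive_tool --rows "0.02 -0.018 0 0 0 0;0.06 -0.053 0 0 0 0;0.10 -0.088 0 0 0 0;0.14 -0.123 0 0 0 0;0.18 -0.158 0 0 0 0;0.22 -0.193 0 0 0 0;0.26 -0.228 0 0 0 0;0.30 -0.263 0 0 0 0" --hand 0 --newtons 20

```text
t: 1.5
tcp_pos: [0.403, -0.1539, 0.4049]
orientation: [-3.068, -0.677, -0.001]
force: [0.0, 0.1, -0.3]
opening: 0.0175
```

Call:
drive_tool --rows "0.04 -0.032 0.01 0 0 0;0.08 -0.064 0.02 0 0 0;0.12 -0.096 0.03 0 0 0;0.16 -0.128 0.04 0 0 0;0.19 -0.152 0.05 0 0 0;0.22 -0.176 0.06 0 0 0;0.238 -0.19 0.062 0 0 0;0.238 -0.19 0.062 0 0 0"

```text
t: 2.5
tcp_pos: [0.5392, 0.1166, 0.3427]
orientation: [3.067, 0.68, -0.001]
force: [-0.7, 0.3, -0.1]
opening: 0.0006
```

Run:
```python
from h import *
c=look('wrist','w1.png')
for f in ['tip_of','spot_in']:
    for d in getattr(models,f)('wrist','leaf_plate_pin_a'):
        w=world(c,d['xyz']); print(f,round(d['conf'],2),w.round(4),proj(c,w).round(0))
shift([0.5485,0.1135,0.25])
print(readout.state()['q'].round(2))
```

```text
tip_of 0.78 [0.543  0.1167 0.0378] [274. 201.]
tip_of 0.52 [0.6111 0.2725 0.0331] [147.  62.]
spot_in 0.74 [0.6095 0.2703 0.0312] [150.  65.]
spot_in 0.6 [0.5474 0.1172 0.0366] [275. 197.]
t 2.65 tcp [0.5388 0.1146 0.3431] F [ 0.2 -0.9  0.3] shift [0.0083 0.005  0.0931]
[ 0.08  0.28  1.66 -0.    1.2   1.22]
```

View pics/w1.png

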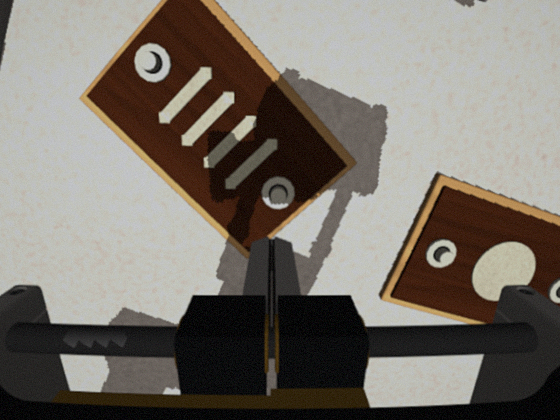

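The picture shows the leaf plate with its pin tops near (278,190) and (154,62). The fingers are closed, with their tips near (270,240). Next I triangulate the pins with the top and side views.

```bash
cat > tri.py <<'E'
from h import *
ims={n:look(n) for n in ['top','side','wrist']}
est={'b':[0.548,0.1145,0.034],'a':[0.609,0.2725,0.034]}
tiles=[]
for k,X in est.items():
    row=[]
    for n,c in ims.items():
        u=proj(c,X); print(k,n,u.round(1))
        M=np.float32([[6,0,120-6*u[0]],[0,6,120-6*u[1]]])
        t=cv2.warpAffine(np.ascontiguousarray(c['pixels'][:,:,::-1]),M,(240,240),flags=cv2.INTER_CUBIC); t=cv2.convertScaleAbs(t,alpha=1.3)
        cv2.drawMarker(t,(120,120),(0,0,255),0,12,1); row.append(t)
    tiles.append(np.hstack(row))
cv2.imwrite('pics/tiles.png',np.vstack(tiles))
E
python3 tri.py
```

```text
b top [222.5 206.3]
b side [233.8 245.5]
b wrist [275.7 195.5]
a top [148.2 179.3]
a side [146.4 273.2]
a wrist [143.1  63.2]
```

View pics/tiles.png

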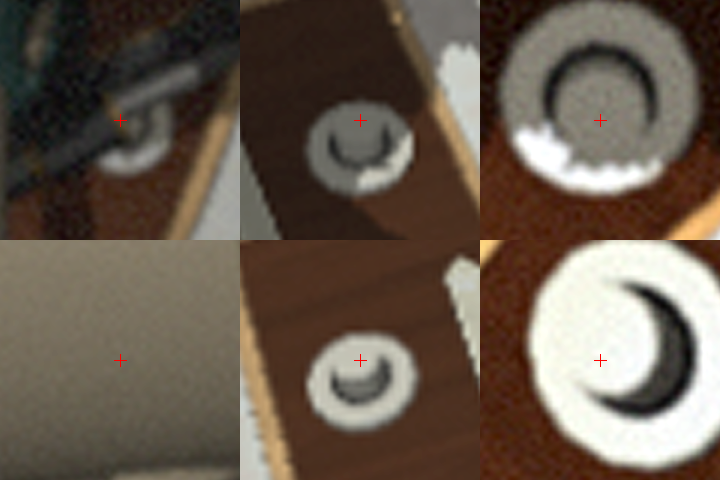

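Run:
```python
from h import *
c=look('wrist')
b=ray(c,(275.6,193),.034);a=ray(c,(144.8,62),.034);print(a,b,np.linalg.norm(a-b))
shift([*b[:2],0.245]);shift([*b[:2],0.2216])
s=readout.state();print(cv2.Rodrigues(s['orientation'])[0].round(3))
```

```text
[0.61072682 0.27148209 0.034     ] [0.55035365 0.11568382 0.034     ] 0.1670868747366224
t 2.85 tcp [0.5392 0.1145 0.3431] F [0.5 0.3 1. ] shift [0.0107 0.0036 0.0981]
t 2.85 tcp [0.5392 0.1145 0.3431] F [0.5 0.3 1. ] shift [0.0106 0.0035 0.1215]
[[ 0.908  0.419  0.   ]
 [ 0.419 -0.908 -0.   ]
 [ 0.     0.    -1.   ]]
```

Call:
drive_tool --rows "0.003 0.001 0.02 0 0 0;0.006 0.002 0.04 0 0 0;0.009 0.003 0.06 0 0 0;0.01 0.0035 0.075 0 0 0;0.01 0.0035 0.085 0 0 0;0.01 0.0035 0.092 0 0 0;0.01 0.0035 0.095 0 0 0;0.01 0.0035 0.095 0 0 0"

```text
t: 3.85
tcp_pos: [0.55, 0.1164, 0.2478]
orientation: [3.068, 0.676, 0.0]
force: [-0.6, 0.6, 0.3]
opening: 0.0004
```

Run:
```python
from h import *
shift([0.5495,0.115,0.2226])
c=look('wrist');s=look('side')
R=cv2.Rodrigues(readout.state()['orientation'])[0]; tip=readout.state()['tcp_pos']+R@[0,0,.199]
u=proj(c,tip);v=proj(s,tip);print(u,v)
def crop(c,u,k):
    return cv2.warpAffine(np.ascontiguousarray(c['pixels'][:,:,::-1]),np.float32([[k,0,200-k*u[0]],[0,k,200-k*u[1]]]),(400,400),flags=2)
cv2.imwrite('pics/t2.png',cv2.convertScaleAbs(np.hstack([crop(c,u,4),crop(s,v,6)]),alpha=1.5))
```

```text
t 3.85 tcp [0.55   0.1164 0.2478] F [-0.6  0.6  0.3] shift [-0.0011  0.0011  0.0252]
[272.71914422 251.15347691] [231.7822473  240.47014404]
```

View pics/t2.png

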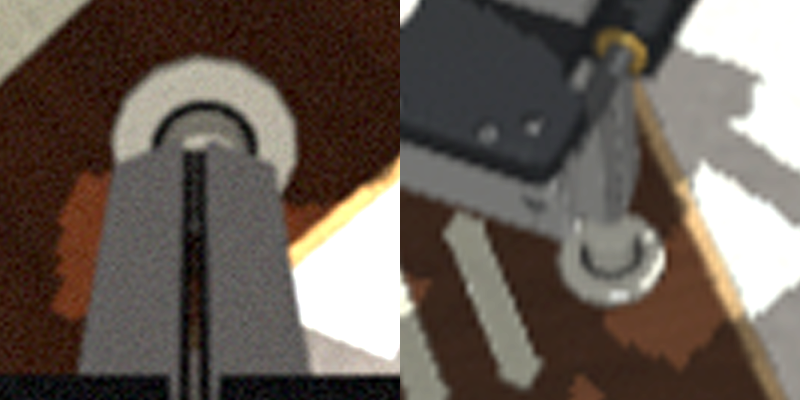

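The closed fingertips sit over pin b, within about 2 mm. I'll press it now.

Call:
drive_tool --rows "0 0 0.006 0 0 0;0 0 0.012 0 0 0;0 0 0.016 0 0 0;0 0 0.019 0 0 0;0 0 0.022 0 0 0;0 0 0.024 0 0 0;0 0 0.0255 0 0 0;0 0 0.0255 0 0 0"

```text
t: 4.95
tcp_pos: [0.5499, 0.1164, 0.223]
orientation: [3.068, 0.676, 0.0]
force: [-1.8, -0.2, 8.0]
opening: 0.0005
```

Call:
drive_tool --rows "0 0 0.0005 0 0 0;0 0 0.001 0 0 0;0 0 0.001 0 0 0;0 0 0.0015 0 0 0;0 0 0.0015 0 0 0;0 0 0.002 0 0 0;0 0 0.002 0 0 0;0 0 0.002 0 0 0"

```text
t: 5.95
tcp_pos: [0.5498, 0.1165, 0.2229]
orientation: [3.068, 0.676, 0.002]
force: [-4.8, -0.0, 19.1]
opening: 0.0003
```

Force rose to 19 N with no further motion, so pin b is on its stop. Next I lift and go over pin a.

Call:
drive_tool --rows "0 0 -0.02 0 0 0;0 0 -0.045 0 0 0;0.03 -0.029 -0.045 0 0 0;0.06 -0.058 -0.045 0 0 0;0.09 -0.087 -0.045 0 0 0;0.115 -0.11 -0.045 0 0 0;0.1215 -0.117 -0.038 0 0 0;0.1215 -0.117 -0.03 0 0 0"

```text
t: 6.95
tcp_pos: [0.6106, 0.2735, 0.249]
orientation: [3.067, 0.677, -0.003]
force: [-0.7, 0.8, 0.2]
opening: 0.0002
```

```bash
cat > t3.py <<'E'
from h import *
shift([0.6107,0.272,0.2226])
c=look('wrist');s=look('side')
R=cv2.Rodrigues(readout.state()['orientation'])[0]; tip=readout.state()['tcp_pos']+R@[0,0,.199]
u=proj(c,tip);v=proj(s,tip)
def crop(c,u,k):
    return cv2.warpAffine(np.ascontiguousarray(c['pixels'][:,:,::-1]),np.float32([[k,0,200-k*u[0]],[0,k,200-k*u[1]]]),(400,400),flags=2)
cv2.imwrite('pics/t3.png',cv2.convertScaleAbs(np.hstack([crop(c,u,4),crop(s,v,6)]),alpha=1.3))
E
python3 t3.py
```

```text
t 6.95 tcp [0.6106 0.2735 0.249 ] F [-0.7  0.8  0.2] shift [-0.0005  0.0014  0.0264]
```

View pics/t3.png

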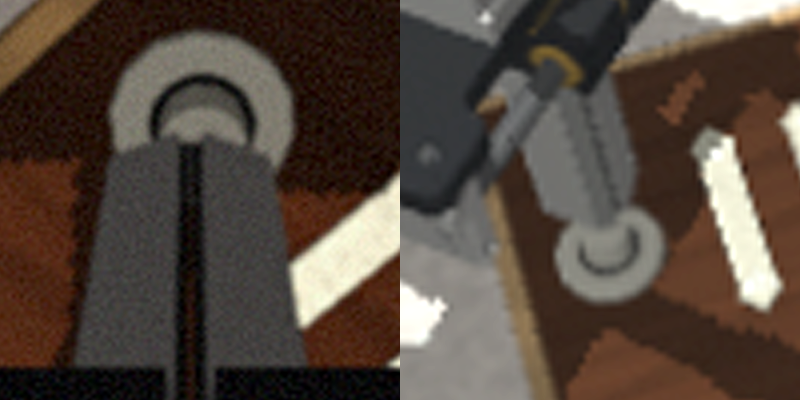

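Pin a is under the fingertips, about 2 mm right of the finger gap in the wrist view. I'll shift slightly and press.

Call:
drive_tool --rows "0.001 0.0015 0.005 0 0 0;0.001 0.0015 0.01 0 0 0;0.001 0.0015 0.014 0 0 0;0.001 0.0015 0.018 0 0 0;0.001 0.0015 0.022 0 0 0;0.001 0.0015 0.025 0 0 0;0.001 0.0015 0.0265 0 0 0;0.001 0.0015 0.0275 0 0 0"

```text
t: 8.05
tcp_pos: [0.6125, 0.2725, 0.2239]
orientation: [3.067, 0.676, 0.001]
force: [-1.9, -1.1, 7.0]
opening: 0.0003
```

Call:
drive_tool --rows "0 0 0.0005 0 0 0;0 0 0.001 0 0 0;0 0 0.001 0 0 0;0 0 0.001 0 0 0;0 0 0.001 0 0 0;0 0 0.001 0 0 0;0 0 0.001 0 0 0;0 0 0.001 0 0 0"

```text
t: 9.05
tcp_pos: [0.6125, 0.2725, 0.2231]
orientation: [3.067, 0.676, 0.001]
force: [-1.7, -1.5, 7.7]
opening: 0.0008
```

Still sliding at friction force (7.7 N), so I'll press further.

Call:
drive_tool --rows "0 0 0.0005 0 0 0;0 0 0.001 0 0 0;0 0 0.001 0 0 0;0 0 0.0015 0 0 0;0 0 0.0015 0 0 0;0 0 0.002 0 0 0;0 0 0.002 0 0 0;0 0 0.002 0 0 0"

```text
t: 10.05
tcp_pos: [0.6124, 0.2726, 0.2229]
orientation: [3.067, 0.677, 0.002]
force: [-4.4, -3.5, 15.7]
opening: 0.0006
```

Pin a is on its stop at the same height as b (0.2229). I'll retreat and check.

Call:
drive_tool --rows "0 0 -0.02 0 0 0;0 0 -0.06 0 0 0;-0.02 0.02 -0.1 0 0 0;-0.05 0.05 -0.13 0 0 0;-0.09 0.08 -0.14 0 0 0;-0.13 0.11 -0.14 0 0 0;-0.15 0.12 -0.14 0 0 0;-0.15 0.12 -0.14 0 0 0"

```text
t: 11.05
tcp_pos: [0.5264, 0.1003, 0.3598]
orientation: [-3.068, -0.673, -0.001]
force: [0.5, 0.5, -0.2]
opening: 0.0002
```

Run:
```python
from h import *
s=look('side');w=look('wrist')
def crop(c,X,k=6):
    u=proj(c,X); return cv2.warpAffine(np.ascontiguousarray(c['pixels'][:,:,::-1]),np.float32([[k,0,130-k*u[0]],[0,k,130-k*u[1]]]),(260,260),flags=2)
P=[[.5495,.115,.0236],[.611,.272,.0236],[.568,-.0745,.034]]
cv2.imwrite('pics/fin.png',cv2.convertScaleAbs(np.vstack([np.hstack([crop(c,X) for X in P]) for c in (s,w)]),alpha=1.3))
st=readout.state();print(st['t'],st['force'])
for l in ['leaf_plate_pin_a','disc_plate_pin_a']:
  for d in models.tip_of('side',l): print(l,round(d['conf'],2),world(s,d['xyz']).round(4))
```

```text
11.15 [0.18279576 0.09190173 0.19663155]
leaf_plate_pin_a 0.53 [0.5469 0.1145 0.0182]
leaf_plate_pin_a 0.48 [0.6083 0.2734 0.0235]
disc_plate_pin_a 0.53 [ 0.5848 -0.2466  0.034 ]
disc_plate_pin_a 0.37 [ 0.5687 -0.0746  0.0368]
```

View pics/fin.png

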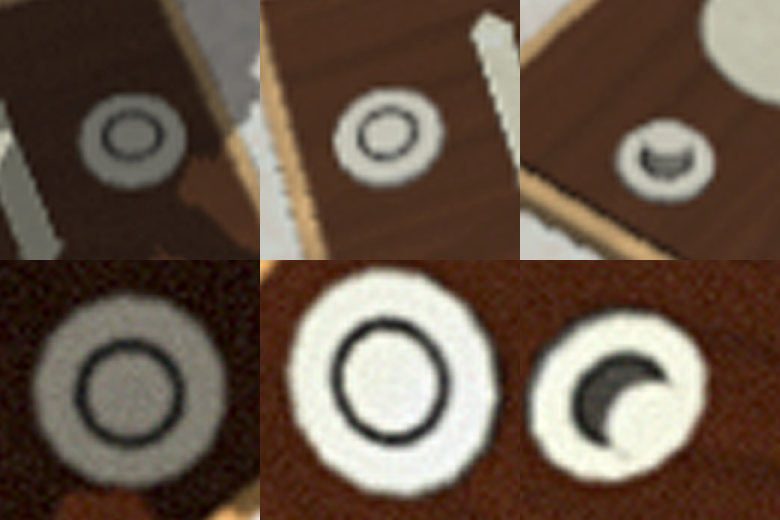

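Both leaf pins are flush: each shows an even ring in both views, at tile centres (130,135) and (388,133). The disc-plate pin in the crop still stands up.

```bash
python3 -c "
from rig import sign_off
print(sign_off())"
```

```text
the job is handed in; nothing more can be done
None
```

Both rivet pins of the leaf plate are pushed down flush, and I handed the job in at about 11 s. I pressed each pin with the closed fingertips until it stopped moving and the force rose, to 19 N on pin b and 16 N on pin a.

- **Leaf plate:** both pins stopped at the same height, about 23.9 mm by the arm's reading, against the 23.6 mm given. The last side and wrist pictures show an even ring around each pin, so they look flush. The network put pin a at 23.5 mm. It put pin b at 18.2 mm, which disagrees with the press reading and the pictures, so I took that as network error.
- **Disc plate:** I never touched it. The network put its pins at about 34 and 37 mm, still standing. The last picture shows the one nearer the leaf plate upright; I did not view a final close-up of the other.

The arm was clear of everything at hand-in.

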